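# Scrape the chocolate shards off the tempering slab

## Task

Draw the blue-handled bench scraper out of its upright stand and use its blade to scrape all five dark chocolate shards along the marble slab and over its open edge into the steel pan, so that they can be melted again: push them with the blade, not with the fingers. Then stand the scraper back in its slot, right down and let go; leave the sprinkle jar, colour bottles and timer round about where they stand.

Things in the scene. Friction and masses are not known exactly. Their poses are not given: they have to be found in the camera images.
- slab: fixed white marble slab in a steel frame on legs; origin on the table under its middle, x across, y lengthwise. Top 75 mm up, channel 176 mm wide (x +-88), y from -150 to +150 mm. Steel upstands 4 mm thick, 12 mm above the marble, close both long sides and the -y end; the +y end is open over the pan. Shards start y > -85 mm: the marble from -150 to -85 is bare
- pan: fixed open steel pan under the slab's open +y edge; origin in the middle of its underside, on the table. 265 mm (x) by 162 mm (y), rim 45 mm high, wall about 11 mm inside the rim's outline. The slab overhangs its near side by about 25 mm
- stand: fixed white plastic stand for the scraper; origin on the table under its middle. Foot 196 x 80 mm; one upright slot along its x, 164 mm long, 9 mm wide, floor 10 mm and lip top 62 mm above the table, the long lips flared outwards at 40 degrees from vertical to a mouth about 29 mm wide
- scraper: loose bench scraper, 0.14 kg, starts upright in the stand, leaning at most 0.15 rad. Origin at the middle of the blade's lower edge, z up the blade, x along it. Steel blade 150 mm (x) x 94 mm (z), 3 mm thick (y); blue handle on top with flat sides, 140 x 20 (y) x 26 mm, from z = 88 to 114 mm. Both faces are alike
- shard1: loose flat shard of set dark chocolate, about 57 x 40 x 9 mm, 24 g, irregular outline, lying on the marble; origin at the middle of its underside
- shard2: loose flat shard of set dark chocolate, about 57 x 40 x 9 mm, 24 g, irregular outline, lying on the marble; origin at the middle of its underside
- shard3: loose flat shard of set dark chocolate, about 57 x 40 x 9 mm, 24 g, irregular outline, lying on the marble; origin at the middle of its underside
- shard4: loose flat shard of set dark chocolate, about 57 x 40 x 9 mm, 24 g, irregular outline, lying on the marble; origin at the middle of its underside
- shard5: loose flat shard of set dark chocolate, about 57 x 40 x 9 mm, 24 g, irregular outline, lying on the marble; origin at the middle of its underside
- jar: bystander: pink sprinkle jar with white lid, 47 mm wide, 63 mm high, loose; origin under its middle
- timer: bystander: kitchen timer with red dial, 70 mm wide, 37 mm high, loose; origin under its middle
- gel_rose: bystander: slim bottle of rose-red food colour, 37 mm wide, 127 mm high, loose; origin under its middle
- gel_sky: bystander: slim bottle of sky-blue food colour, 37 mm wide, 129 mm high, loose; origin under its middle
Not all that is in view belongs to the job. What is shaped like the shard4 but green, red or turquoise is not meant.

How it is judged:
On the way, in this order (a step that is already met when the one before it is completed fails the run):
1. the scraper is drawn up out of its stand while the shards still lie on the slab (z of scraper in the frame of stand above 0.09 m and height (world z) of each of shard1, shard2, shard3, shard4, shard5 above 0.065 m), for 0.1 s.
2. all five shards are in the pan while the scraper is out of its stand (z of shard1 in the frame of pan between -0.005 and 0.045 m and x of shard1 in the frame of pan between -0.125 and 0.125 m and y of shard1 in the frame of pan between -0.075 and 0.075 m and z of shard2 in the frame of pan between -0.005 and 0.045 m and x of shard2 in the frame of pan between -0.125 and 0.125 m and y of shard2 in the frame of pan between -0.075 and 0.075 m and z of shard3 in the frame of pan between -0.005 and 0.045 m and x of shard3 in the frame of pan between -0.125 and 0.125 m and y of shard3 in the frame of pan between -0.075 and 0.075 m and z of shard4 in the frame of pan between -0.005 and 0.045 m and x of shard4 in the frame of pan between -0.125 and 0.125 m and y of shard4 in the frame of pan between -0.075 and 0.075 m and z of shard5 in the frame of pan between -0.005 and 0.045 m and x of shard5 in the frame of pan between -0.125 and 0.125 m and y of shard5 in the frame of pan between -0.075 and 0.075 m and horizontal distance between scraper and stand above 0.08 m), for 0.1 s.
At the end, for the whole second after the job is handed in: All five shards lie inside the steel pan (centres within its walls and below its rim) and the scraper stands released in the slot of its stand, upright within 0.25 rad, within 15 mm of the slot's centre and down on the slot's floor within 5 mm; all at rest (z of shard1 in the frame of pan between -0.005 and 0.045 m and x of shard1 in the frame of pan between -0.125 and 0.125 m and y of shard1 in the frame of pan between -0.075 and 0.075 m and z of shard2 in the frame of pan between -0.005 and 0.045 m and x of shard2 in the frame of pan between -0.125 and 0.125 m and y of shard2 in the frame of pan between -0.075 and 0.075 m and z of shard3 in the frame of pan between -0.005 and 0.045 m and x of shard3 in the frame of pan between -0.125 and 0.125 m and y of shard3 in the frame of pan between -0.075 and 0.075 m and z of shard4 in the frame of pan between -0.005 and 0.045 m and x of shard4 in the frame of pan between -0.125 and 0.125 m and y of shard4 in the frame of pan between -0.075 and 0.075 m and z of shard5 in the frame of pan between -0.005 and 0.045 m and x of shard5 in the frame of pan between -0.125 and 0.125 m and y of shard5 in the frame of pan between -0.075 and 0.075 m and linear speed of each of shard1, shard2, shard3, shard4, shard5, scraper below 0.02 m/s and horizontal distance between scraper and stand below 0.015 m and z of scraper in the frame of stand below 0.015 m and angle between scraper's own z axis and vertical below 0.25 rad); the robot touches nothing.
It fails at once if a shard is pushed or held with the fingers or the gripper (contact force between any of the fingers, the arm and shard1 above 0.5 N or contact force between any of the fingers, the arm and shard2 above 0.5 N or contact force between any of the fingers, the arm and shard3 above 0.5 N or contact force between any of the fingers, the arm and shard4 above 0.5 N or contact force between any of the fingers, the arm and shard5 above 0.5 N).
It fails at once if a loose thing that stands round about (jar, timer, colour bottles) is pushed over 20 mm from its place or knocked over (distance of any of jar, timer, gel_rose, gel_sky from where it was at the start of the episode above 0.02 m or angle between any of jar, timer, gel_rose, gel_sky's own z axis and vertical above 0.4 rad).
It also fails if it takes over 51 s, if anything falls off the work surface, if the arm or the gripper's body presses on something with over 40 N, if the wrist force passes 120 N, or if a joint passes its speed limit or range.

## Robot

A 6-joint arm with a two-finger parallel gripper is mounted at the origin on a cart in front of the work surface, level with it; the furniture and walls round the work are solid. World frame = base frame: x ahead of the robot, y to its left, z up, the work surface at z = 0. Lengths are in m, angles in rad, forces in N, time in s.
With the tool pointing down it reaches from about 0.25 to 0.8 m from the base axis. Payload 3.9 kg.
Tool frame: the origin (TCP) lies midway between the tips of the shut fingers; the grasp point (between the pads) lies 19 mm behind it (manip.tcp_to_grasp is the distance from the TCP to the grasp point, in m); z points along the fingers, y is the line along which they close (so a half turn about z gives the same grasp; the last joint's range is limited). The gripper opens to 85 mm and grips with 20 to 120 N. Pads are 22 mm wide; open, the fingers measure 114 mm over their backs; the gripper's body (76 mm by 85 mm) begins 54 mm behind the grasp point. The pads swing forward as they close: fully open they stand 13 mm farther back than shut.
Start: joints at [-1.137, 0.26, -0.138, 1.173, 0, 1.571], TCP at [0.221, -0.476, 0.207] pointing down, gripper open.
Joint ranges: [-2.78, 2.78], [-0.83, 1.72], [-1.28, 1.37], [-1.9, 2.12], [-1.57, 1.48], [-3.14, 3.14]. Speed limits (rad/s): [2.57, 2.57, 3.14, 3.14, 3.14, 3.14].

## Interface

Orientations are given as a unit quaternion [x, y, z, w].
In Python, from workcell import manip gives the robot as it stands. The module is installed in compiled form; this text tells all that it offers.
- The arm moves only by the tool drive_tool, never from a script. Its argument "moves" is a list of rows, each an object of numbers: "fingers": the opening, from -1 (shut) to 1 (fully open); "x", "y", "z": the shift along the tool's x, y, z each as a share of 0.1 m, from -1 to 1; "rx", "ry", "rz": the turn, a rotation vector about the tool's x, y, z each as a share of 90 degrees, from -1 to 1. A call has 1 to 8 rows; each row is the pose to reach, as a shift and turn from the pose commanded when the call began, along the tool's axes at that moment; what a row does not reach only later rows make up. A row lasts 1/10 s, in which the tool goes at most 50 mm and 8.59 degrees, less where a joint would pass 70% of its speed; a pose out of reach is approached as far as the arm can. A call with a number of a shift or a turn outside -1 to 1 is refused whole. A call with a gripper value outside its range is refused whole. The fingers move at their own pace and stop on an object; "grip_force" is the grip in N (left out, the last holds). Time passes only in rows, so rows that repeat a pose let the fingers close. It gives the time, the measured TCP pose, the force, the opening and the grip force at its end, in the units of the state.
- manip.read_state(): the state, without advancing time (a new reading comes with each control period).
- manip.snapshot(name): name is "scene" or "top"; returns the picture (384x512x3 uint8, blue, green, red); there is no depth.
- manip.camera_model(name): a dict with "fx", "fy", "cx", "cy" (pixels), "R" (3x3) and "t" (3): a world point X has camera coordinates R X + t. Camera axes: x right, y down, z forward; pixel columns grow to the right and rows downward; lengths in m; the calibration is good to about 2 mm. A picture is of the moment at which its call begins. camera_model takes no time and is no camera call.
- manip.finish_job(): hands the job in; it is judged then, once.
The state is a dict: "time": time; "joint_positions": joint angles; "dq": joint speeds; "effort": joint torques, N m; "eef_pos": TCP position; "eef_rot": TCP orientation; "contact_force": force on the tool from outside, world axes, zero at the start; "ft_torque": the same for the moment, N m; "finger_gap": opening from 0.0 (shut) to 1.0 (fully open); "gripper_force": force on a finger pad.
Only numpy, scipy, OpenCV 4.12 (cv2) and the standard library are available. Lean on these libraries where they do the work, as an engineer would, in place of code of your own. Each camera call takes 0.05 s, during which the arm holds its last target. There are 200 camera calls.

## Working session

There is one attempt and no reset: what is moved stays moved. The work goes in short steps, Python scripts to look and compute and a tool call to move; the robot and the scene stay as the last step left them, time stands still between calls to the robot, and variables do not carry over. Pictures are saved under pics/ and viewed, at most 10 in all, crops included, and the job is handed in when it is done.

Besides the shell and the picture viewer there is one more tool, called after "Request:" as name([rows], argument=value, ...), one row to a line, values as JSON. drive_tool: Moves the arm, as the interface text tells. Shift numbers are shares of 0.1 m and turn numbers shares of 90 degrees, none past 1 either way. Its arguments: {"type":"object","properties":{"moves":{"type":"array","items":{"type":"object","properties":{"fingers":{"type":"number"},"x":{"type":"number"},"y":{"type":"number"},"z":{"type":"number"},"rx":{"type":"number"},"ry":{"type":"number"},"rz":{"type":"number"}}}},"grip_force":{"type":"number"}},"required":["moves"]}

```bash
mkdir -p pics; python3 - <<'E'
from workcell import manip
import cv2,numpy as np
for n in("scene","top"):
    im=manip.snapshot(n);cv2.imwrite(f"pics/{n}0.png",im)
    c=manip.camera_model(n);print(n,{k:np.round(v,4).tolist() for k,v in c.items()})
print(manip.read_state())
E
```

```text
scene {'fx': 372.6737, 'fy': 372.6737, 'cx': 256.8971, 'cy': 197.3755, 'R': [[0.8872, -0.4612, -0.0079], [-0.2882, -0.5407, -0.7903], [0.3602, 0.7035, -0.6127]], 't': [-0.4624, 0.1827, 1.2353]}
top {'fx': 421.8535, 'fy': 421.8535, 'cx': 255.4647, 'cy': 188.0905, 'R': [[0.029, -0.9995, 0.0107], [-0.9962, -0.0298, -0.0824], [0.0827, -0.0083, -0.9965]], 't': [-0.0655, 0.4862, 1.3912]}
{'time': 0.1, 'joint_positions': array([-1.13699409e+00,  2.60627784e-01, -1.39222497e-01,  1.17269020e+00,
       -4.67577442e-06,  1.57078198e+00]), 'dq': array([ 0.00076567, -0.00015212,  0.00347029, -0.00035942,  0.00049202,
        0.00109587]), 'effort': array([ 3.90509615e-05, -4.06507802e+01,  2.54527599e+01,  1.01196289e-02,
        1.42972021e-04,  3.79166352e-06]), 'eef_pos': array([ 0.22039958, -0.4757914 ,  0.20654985]), 'eef_rot': array([ 9.76567115e-01,  2.15211316e-01, -1.89951393e-04, -8.51139797e-04]), 'contact_force': array([0.53672069, 0.16659157, 0.12686927]), 'ft_torque': array([ 0.04114499, -0.00665743, -0.00363608]), 'gripper_force': 0.0, 'finger_gap': 1.0020369367250028}
```

View pics/scene0.png

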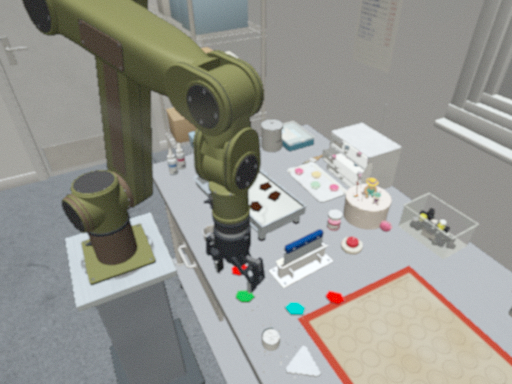

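View pics/top0.png

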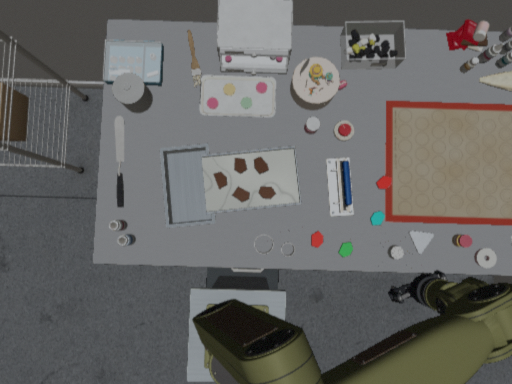

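The top view shows the slab at about (202..299, 150..210) with its open end to the left (world +y) over the pan (163..212, 147..226). The stand is at (340,187) with the blue handle at (346,185), and the five shards lie at x 215-275. The jar (312,125) and timer (344,130) are beyond the stand.

```bash
cat > h.py <<'E'
from workcell import manip
import cv2,numpy as np
def ray(n,uv):
    c=manip.camera_model(n);R=np.array(c["R"]);t=np.array(c["t"])
    d=R.T@np.array([(uv[0]-c["cx"])/c["fx"],(uv[1]-c["cy"])/c["fy"],1]);return -R.T@t,d
def pt(n,uv,z):
    o,d=ray(n,uv);return o+d*(z-o[2])/d[2]
def px(n,X):
    c=manip.camera_model(n);p=np.array(c["R"])@np.array(X)+np.array(c["t"]);return np.array([c["cx"]+c["fx"]*p[0]/p[2],c["cy"]+c["fy"]*p[1]/p[2]])
def blobs(mask,amin):
    cs,_=cv2.findContours(mask.astype(np.uint8),cv2.RETR_EXTERNAL,cv2.CHAIN_APPROX_NONE)
    return [c for c in cs if cv2.contourArea(c)>=amin]
E
python3 - <<'E'
from h import *
np.set_printoptions(precision=4,suppress=True)
im=cv2.imread("pics/top0.png");hsv=cv2.cvtColor(im,cv2.COLOR_BGR2HSV);H,S,V=cv2.split(hsv)
m=(H>105)&(H<125)&(S>120)&(V>50)
for c in blobs(m,30):
    r=cv2.minAreaRect(c);print("blue",r,[pt("top",p,.124)[:2] for p in cv2.boxPoints(r)])
roi=np.zeros(H.shape,bool);roi[150:210,205:300]=1
m=(V<110)&(S>80)&roi
for c in blobs(m,40):
    r=cv2.minAreaRect(c);print("shard",np.round(r[0],1),r[1],pt("top",r[0],.084)[:2], "xr",[pt("top",p,.084)[:2] for p in (c[c[:,0,0].argmin(),0],c[c[:,0,0].argmax(),0])])
m2=im[120:235,150:365];cv2.imwrite("pics/c1.png",cv2.resize(m2,None,fx=3.7,fy=3.7,interpolation=cv2.INTER_CUBIC))
s=cv2.imread("pics/scene0.png")[220:300,250:350];cv2.imwrite("pics/c2.png",cv2.resize(s,None,fx=6,fy=6,interpolation=cv2.INTER_CUBIC))
E
```

```text
blue ((346.672607421875, 182.91624450683594), (42.2495002746582, 5.48602294921875), 85.91438293457031) [array([ 0.5691, -0.3193]), array([ 0.5708, -0.3365]), array([ 0.4394, -0.3472]), array([ 0.4377, -0.3303])]
shard [241.2 194.2] (13.867505073547363, 9.984603881835938) [ 0.4619 -0.0058] xr [array([0.4616, 0.0205]), array([ 0.4566, -0.0275])]
shard [266.5 192. ] (10.0, 15.0) [ 0.4712 -0.0862] xr [array([ 0.4705, -0.0622]), array([ 0.4687, -0.1102])]
shard [221.  179.4] (13.914020538330078, 9.17060375213623) [0.5074 0.0605] xr [array([0.524 , 0.0802]), array([0.4929, 0.0471])]
shard [240.  165.5] (13.0, 10.0) [0.5539 0.0011] xr [array([0.5712, 0.0177]), array([ 0.543 , -0.0153])]
shard [259.9 164.8] (13.86362075805664, 10.733126640319824) [ 0.5581 -0.0626] xr [array([ 0.5731, -0.0465]), array([ 0.5452, -0.0858])]
```

View pics/c1.png

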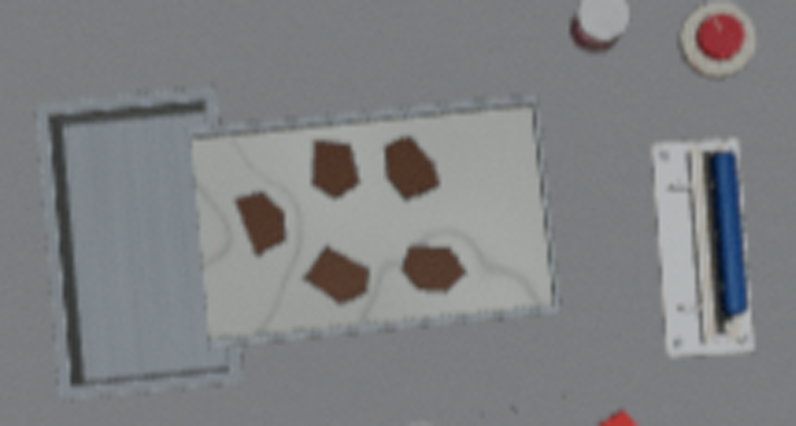

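View pics/c2.png

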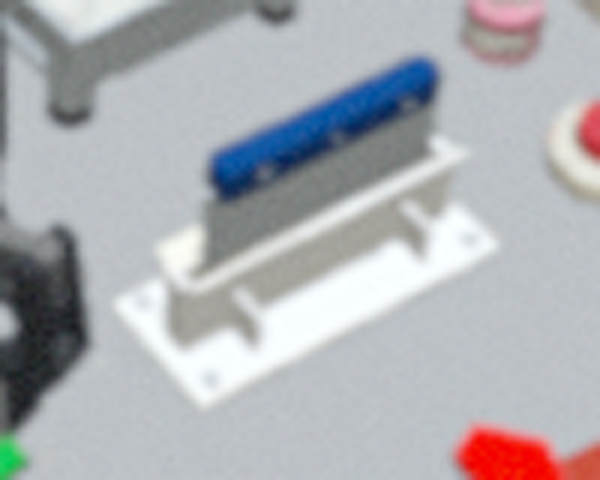

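The crops show the scraper upright, leaning a little towards -y, with the handle accessible. Next I work out the frames from corner pixels (crop scale 3.7, offset (150,120)).

```bash
python3 - <<'E'
from h import *
np.set_printoptions(precision=4,suppress=True)
f=lambda p,z:pt("top",(150+(p[0]-1.35)/3.7,120+(p[1]-1.35)/3.7),z)[:2]
def fr(name,ps,z):
    q=np.array([f(p,z) for p in ps]);print(name,q.tolist(),"c",q.mean(0))
    for i in range(4):
        d=q[(i+1)%4]-q[i];print("   ",np.hypot(*d),np.degrees(np.arctan2(d[1],d[0])))
fr("stand",[(653,148),(738,139),(752,352),(668,357)],.008)
fr("slab",[(190,137),(538,98),(556,308),(208,346)],.086)
fr("pan",[(40,108),(212,88),(240,372),(62,398)],.045)
print("lips",[f(p,.062) for p in [(692,150),(705,342)]])
# handle in scene: blue contour
im=cv2.imread("pics/scene0.png");H,S,V=cv2.split(cv2.cvtColor(im,cv2.COLOR_BGR2HSV))
for c in blobs((H>105)&(H<125)&(S>120)&(V>50),60):
    r=cv2.minAreaRect(c);print(r)
E
```

```text
stand [[0.5932128335428728, -0.28859710042337267], [0.6039708458519664, -0.36679072552917363], [0.40868922136779795, -0.38164926821541495], [0.4019127068628748, -0.3051692647611465]] c [ 0.5019 -0.3356]
    0.07893020864047653 -82.16632901973382
    0.19584608536280376 -175.64887589532793
    0.07677963321871466 95.06347215608912
    0.19201660110162733 4.951123048248215
slab [[0.5783086245373842, 0.12692589171587706], [0.6218439246262866, -0.17401268063434464], [0.4394918812585674, -0.19340917789834255], [0.3980973502454144, 0.10435889415639649]] c [ 0.5094 -0.034 ]
    0.3040712855269639 -81.76840849214348
    0.183380729157932 -173.92836887029205
    0.30063155511854567 97.91430856829766
    0.18161875663263738 7.137721967638621
pan [[0.6066620347934745, 0.2667958227399183], [0.6295027700835354, 0.11410590813108576], [0.37686022932112756, 0.07968590855774965], [0.34951173399744717, 0.23522948721297193]] c [0.4906 0.174 ]
    0.15438882476346275 -81.49226481826999
    0.25497644944879394 -172.2417931120265
    0.15792955726317567 99.97211978888163
    0.2590805101471106 6.998298586344401
lips [array([ 0.584 , -0.3137]), array([ 0.4148, -0.3273])]
((303.8283386230469, 240.6423797607422), (6.923696517944336, 40.243988037109375), 64.35899353027344)
```

```bash
cat >> h.py <<'E'
from scipy.spatial.transform import Rotation as Ro
def to(p,yaw,base=None):
    """print shares in tool axes to reach TCP p (tool down, tool x at yaw deg)"""
    s=manip.read_state();R=Ro.from_quat(s["eef_rot"])
    d=R.inv().apply(np.array(p)-s["eef_pos"])/.1
    y=np.radians(yaw);T=Ro.from_matrix(np.array([[np.cos(y),np.sin(y),0],[np.sin(y),-np.cos(y),0],[0,0,-1]]))
    print("t",round(s["time"],2),"xyz",np.round(d,3),"r",np.round((R.inv()*T).as_rotvec()/(np.pi/2),4),"pos",np.round(s["eef_pos"],4),"F",np.round(s["contact_force"],2),"gap",round(s["finger_gap"],3))
E
python3 -c "
from h import *
to((.503,-.335,.2),4.6)"
```

```text
t 0.1 xyz [ 3.156 -0.09   0.066] r [-1.100e-03  2.000e-04  2.251e-01] pos [ 0.2204 -0.4758  0.2065] F [0.54 0.17 0.13] gap 1.002
```

Request:
drive_tool([
  {"x":0.5,"z":-0.2,"rz":0.09,"fingers":1},
  {"x":1,"z":-0.3,"rz":0.18,"fingers":1},
  {"x":1,"z":-0.3,"rz":0.226,"fingers":1},
  {"x":1,"z":-0.3,"rz":0.226,"fingers":1},
])

```text
invalid input
```

```bash
python3 -c "
from h import *
to((.503,-.335,.16),4.6)"
```

```text
t 0.1 xyz [ 3.156 -0.089  0.466] r [-1.100e-03  2.000e-04  2.251e-01] pos [ 0.2204 -0.4758  0.2065] F [0.54 0.17 0.13] gap 1.002
```

Request:
drive_tool([
  {"x":0.5,"y":0,"z":-0.2,"rx":0,"ry":0,"rz":0.09,"fingers":1},
  {"x":1,"y":0,"z":-0.3,"rx":0,"ry":0,"rz":0.18,"fingers":1},
  {"x":1,"y":0,"z":-0.3,"rx":0,"ry":0,"rz":0.22,"fingers":1},
  {"x":1,"y":0,"z":-0.3,"rx":0,"ry":0,"rz":0.22,"fingers":1},
], grip_force=60)

```text
time: 0.5
eef_pos: [0.313, -0.4336, 0.2374]
eef_rot: [0.999, 0.046, 0.0, 0.0]
contact_force: [-1.0, 1.3, 0.1]
finger_gap: 1.002
gripper_force: 0.0
```

```bash
python3 -c "
from h import *
to((.503,-.335,.16),4.6)"
```

```text
t 0.5 xyz [ 1.983 -0.808  0.774] r [ 0.0001 -0.0002  0.0072] pos [ 0.313  -0.4336  0.2374] F [-0.97  1.26  0.06] gap 1.002
```

Request:
drive_tool([
  {"x":0.4,"y":-0.3,"z":0,"rx":0,"ry":0,"rz":0.007,"fingers":1},
  {"x":0.7,"y":-0.6,"z":0,"rx":0,"ry":0,"rz":0.007,"fingers":1},
  {"x":1,"y":-0.8,"z":0,"rx":0,"ry":0,"rz":0.007,"fingers":1},
  {"x":1,"y":-0.8,"z":0,"rx":0,"ry":0,"rz":0.007,"fingers":1},
], grip_force=60)

```text
time: 0.9
eef_pos: [0.4054, -0.3438, 0.2366]
eef_rot: [0.999, 0.041, -0.0, -0.001]
contact_force: [-0.7, -0.4, 0.3]
finger_gap: 1.002
gripper_force: 0.0
```

Request:
drive_tool([
  {"x":0.5,"y":0,"z":0.1,"rx":0,"ry":0,"rz":0,"fingers":1},
  {"x":0.8,"y":0,"z":0.3,"rx":0,"ry":0,"rz":0,"fingers":1},
  {"x":1,"y":0,"z":0.4,"rx":0,"ry":0,"rz":0,"fingers":1},
  {"x":1,"y":0,"z":0.4,"rx":0,"ry":0,"rz":0,"fingers":1},
  {"x":1,"y":0,"z":0.4,"rx":0,"ry":0,"rz":0,"fingers":1},
], grip_force=60)

```text
time: 1.4
eef_pos: [0.502, -0.3388, 0.1965]
eef_rot: [0.999, 0.039, -0.001, -0.0]
contact_force: [-0.7, -0.3, -0.2]
finger_gap: 1.001
gripper_force: 0.0
```

```bash
python3 -c "
from h import *
to((.503,-.335,.091),4.6)
im=manip.snapshot('scene')[200:310,220:370];cv2.imwrite('pics/c3.png',cv2.resize(im,None,fx=5,fy=5,interpolation=cv2.INTER_CUBIC))"
```

```text
t 1.4 xyz [ 0.015 -0.036  1.055] r [-0.0006  0.0016 -0.0021] pos [ 0.502  -0.3388  0.1965] F [-0.65 -0.32 -0.21] gap 1.001
```

View pics/c3.png

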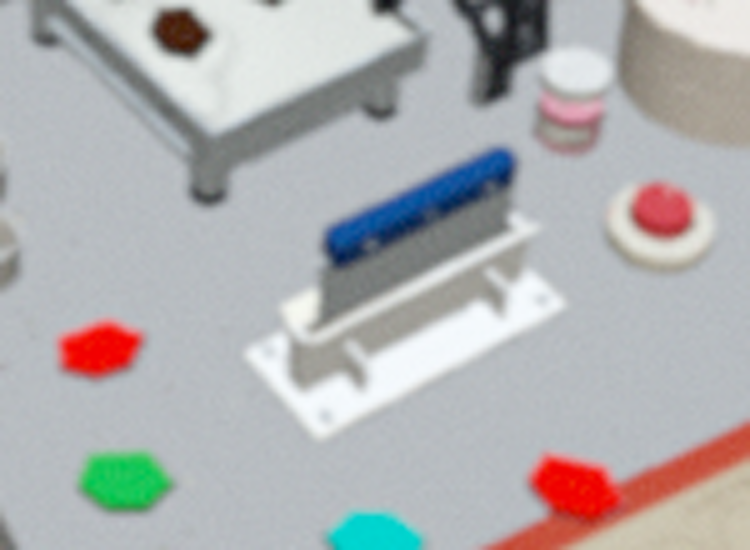

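```bash
python3 -c "
from h import *
for X in [(.502,-.3388,.21),(.505,-.3356,.111),(.505,-.296,.21),(.505,-.38,.21)]: print(px('scene',X))
# scene: handle centre depth check: intersect blue centroid rays
o,d=ray('scene',(303.8,240.6));o2,d2=ray('top',(346.7,182.9))
A=np.c_[d,-d2];k=np.linalg.lstsq(A,o2-o,rcond=None)[0];print(o+d*k[0],o2+d2*k[1])
im=manip.snapshot('scene');cv2.imwrite('pics/s4.png',im)"
```

```text
[305.76545807 216.99929183]
[303.61595034 241.19702058]
[298.46272476 208.15065475]
[315.00682152 225.35006554]
[ 0.50526105 -0.33587344  0.11359616] [ 0.50508475 -0.33578632  0.11355854]
```

View pics/s4.png

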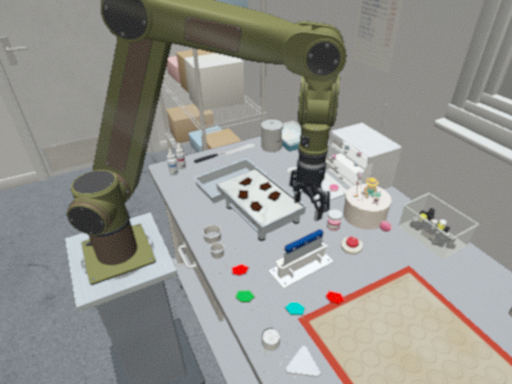

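The gripper's open fingers at about (296,195) and (322,213) straddle the handle (303,241) from above. Triangulation puts the handle's centre at (0.505, -0.336, 0.114), so I go down.

Request:
drive_tool([
  {"x":0.04,"y":-0.03,"z":0.2,"rx":0,"ry":0,"rz":-0.002,"fingers":1},
  {"x":0.04,"y":-0.03,"z":0.5,"rx":0,"ry":0,"rz":-0.002,"fingers":1},
  {"x":0.04,"y":-0.03,"z":0.8,"rx":0,"ry":0,"rz":-0.002,"fingers":1},
  {"x":0.04,"y":-0.03,"z":1,"rx":0,"ry":0,"rz":-0.002,"fingers":1},
  {"x":0.04,"y":-0.03,"z":1,"rx":0,"ry":0,"rz":-0.002,"fingers":1},
  {"x":0.04,"y":-0.03,"z":1,"rx":0,"ry":0,"rz":-0.002,"fingers":1},
], grip_force=60)

```text
time: 2.1
eef_pos: [0.5068, -0.3355, 0.0984]
eef_rot: [0.999, 0.04, 0.0, 0.0]
contact_force: [-1.2, 0.0, -0.6]
finger_gap: 0.999
gripper_force: 0.0
```

```bash
python3 -c "
from h import *
to((.505,-.336,.091),4.6)"
```

```text
t 2.1 xyz [-0.018  0.004  0.074] r [ 0.0003 -0.0002 -0.0005] pos [ 0.5068 -0.3355  0.0984] F [-1.18  0.01 -0.63] gap 0.999
```

Request:
drive_tool([
  {"x":-0.02,"y":0,"z":0.07,"rx":0,"ry":0,"rz":0,"fingers":1},
  {"x":-0.02,"y":0,"z":0.07,"rx":0,"ry":0,"rz":0,"fingers":-0.4},
  {"x":-0.02,"y":0,"z":0.07,"rx":0,"ry":0,"rz":0,"fingers":-0.7},
  {"x":-0.02,"y":0,"z":0.07,"rx":0,"ry":0,"rz":0,"fingers":-1},
  {"x":-0.02,"y":0,"z":0.07,"rx":0,"ry":0,"rz":0,"fingers":-1},
  {"x":-0.02,"y":0,"z":0.07,"rx":0,"ry":0,"rz":0,"fingers":-1},
  {"x":-0.02,"y":0,"z":0.07,"rx":0,"ry":0,"rz":0,"fingers":-1},
  {"x":-0.02,"y":0,"z":0.07,"rx":0,"ry":0,"rz":0,"fingers":-1},
], grip_force=80)

```text
time: 2.9
eef_pos: [0.5059, -0.3353, 0.091]
eef_rot: [0.999, 0.04, 0.001, 0.0]
contact_force: [0.5, 1.1, 5.4]
finger_gap: 0.205
gripper_force: 80.1
```

Request:
drive_tool([
  {"x":0,"y":0,"z":0,"rx":0,"ry":0,"rz":0,"fingers":-1},
  {"x":0,"y":0,"z":0,"rx":0,"ry":0,"rz":0,"fingers":-1},
  {"x":0,"y":0,"z":0,"rx":0,"ry":0,"rz":0,"fingers":-1},
], grip_force=80)

```text
time: 3.2
eef_pos: [0.5059, -0.3353, 0.0909]
eef_rot: [0.999, 0.04, 0.001, 0.0]
contact_force: [-0.6, -0.2, 5.9]
finger_gap: 0.206
gripper_force: 80.2
```

Request:
drive_tool([
  {"x":0,"y":0,"z":-0.1,"rx":0,"ry":0,"rz":0,"fingers":-1},
  {"x":0,"y":0,"z":-0.25,"rx":0,"ry":0,"rz":0,"fingers":-1},
  {"x":0,"y":0,"z":-0.4,"rx":0,"ry":0,"rz":0,"fingers":-1},
  {"x":0,"y":0,"z":-0.55,"rx":0,"ry":0,"rz":0,"fingers":-1},
  {"x":0,"y":0,"z":-0.7,"rx":0,"ry":0,"rz":0,"fingers":-1},
  {"x":0,"y":0,"z":-0.85,"rx":0,"ry":0,"rz":0,"fingers":-1},
  {"x":0,"y":0,"z":-1,"rx":0,"ry":0,"rz":0,"fingers":-1},
  {"x":0,"y":0,"z":-1,"rx":0,"ry":0,"rz":0,"fingers":-1},
], grip_force=80)

```text
time: 4.0
eef_pos: [0.5063, -0.3356, 0.1922]
eef_rot: [0.999, 0.04, 0.001, 0.001]
contact_force: [-0.8, -0.4, -1.2]
finger_gap: 0.207
gripper_force: 79.4
```

```bash
python3 -c "
from h import *
y=np.radians(8.05);c=np.array([.5094,-.034]);ex=np.array([np.cos(y),np.sin(y)]);ey=np.array([-np.sin(y),np.cos(y)])
# corner mean = slab point y=-2
c=c+.002*ey;print('slab c',c)
for s in [(.4619,-.0058),(.4712,-.0862),(.5074,.0605),(.5539,.0011),(.5581,-.0626),(.4687,-.1102),(.5452,-.0858)]:
    d=np.array(s)-c;print(np.round([d@ex,d@ey],3))
for v in(-.12,.16,.18): p=c+v*ey;print(v,p)
p=c-.12*ey
to((*p,.2),8.05)
im=manip.snapshot('scene')[140:300,200:380];cv2.imwrite('pics/c5.png',cv2.resize(im,None,fx=4,fy=3.75,interpolation=cv2.INTER_CUBIC))"
```

```text
slab c [ 0.50911993 -0.03201971]
[-0.043  0.033]
[-0.045 -0.048]
[0.011 0.092]
[0.049 0.027]
[ 0.044 -0.037]
[-0.051 -0.072]
[ 0.028 -0.058]
-0.12 [ 0.52592439 -0.15083726]
0.16 [0.48671397 0.12640369]
0.18 [0.48391323 0.14620662]
t 4.0 xyz [ 0.344 -1.825 -0.081] r [ 0.0012 -0.0014 -0.0383] pos [ 0.5063 -0.3356  0.1922] F [-0.84 -0.42 -1.21] gap 0.207
```

View pics/c5.png

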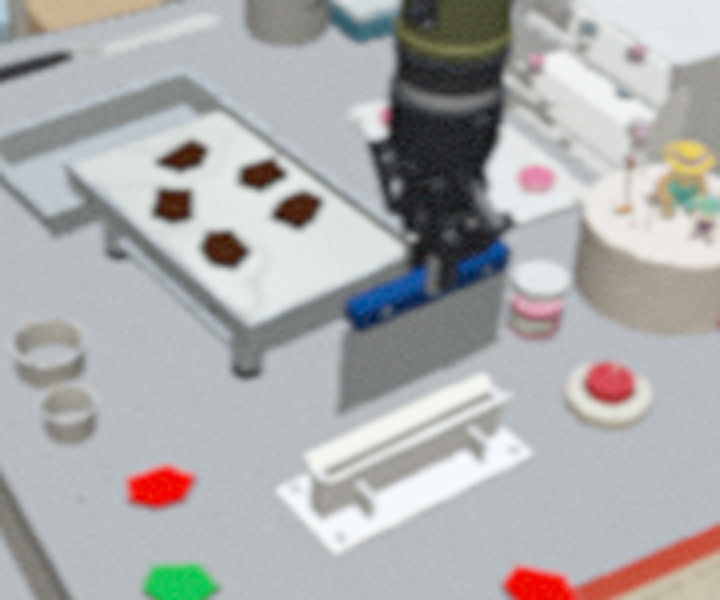

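The scraper is gripped squarely and hangs clear above the stand. I move it over to the bare marble.

Request:
drive_tool([
  {"x":0.05,"y":-0.2,"z":-0.1,"rx":0,"ry":0,"rz":-0.02,"fingers":-1},
  {"x":0.1,"y":-0.5,"z":-0.2,"rx":0,"ry":0,"rz":-0.038,"fingers":-1},
  {"x":0.15,"y":-0.8,"z":-0.2,"rx":0,"ry":0,"rz":-0.038,"fingers":-1},
  {"x":0.17,"y":-1,"z":-0.2,"rx":0,"ry":0,"rz":-0.038,"fingers":-1},
  {"x":0.17,"y":-1,"z":-0.2,"rx":0,"ry":0,"rz":-0.038,"fingers":-1},
], grip_force=80)

```text
time: 4.55
eef_pos: [0.5133, -0.2311, 0.2091]
eef_rot: [0.997, 0.072, -0.001, -0.001]
contact_force: [-0.1, -1.0, -1.5]
finger_gap: 0.204
gripper_force: 79.4
```

```bash
python3 -c "
from h import *
to((.5259,-.1508,.2),8.05)"
```

```text
t 4.55 xyz [ 0.24  -0.776  0.092] r [-0.0016  0.0016  0.0017] pos [ 0.5133 -0.2311  0.2091] F [-0.11 -0.97 -1.49] gap 0.204
```

Request:
drive_tool([
  {"x":0.1,"y":-0.3,"z":0,"rx":0,"ry":0,"rz":0,"fingers":-1},
  {"x":0.2,"y":-0.6,"z":0,"rx":0,"ry":0,"rz":0,"fingers":-1},
  {"x":0.23,"y":-0.78,"z":0,"rx":0,"ry":0,"rz":0,"fingers":-1},
  {"x":0.23,"y":-0.78,"z":0,"rx":0,"ry":0,"rz":0,"fingers":-1},
  {"x":0.23,"y":-0.78,"z":0,"rx":0,"ry":0,"rz":0,"fingers":-1},
], grip_force=80)

```text
time: 5.05
eef_pos: [0.5259, -0.1541, 0.2095]
eef_rot: [0.998, 0.07, -0.001, 0.0]
contact_force: [0.3, -0.7, -1.4]
finger_gap: 0.201
gripper_force: 79.4
```

```bash
python3 -c "
from h import *
to((.5259,-.1508,.156),8.05)
im=manip.snapshot('scene')[120:270,190:380];cv2.imwrite('pics/c6.png',cv2.resize(im,None,fx=4,fy=4,interpolation=cv2.INTER_CUBIC))"
```

```text
t 5.05 xyz [ 0.005 -0.032  0.535] r [ 0.0003  0.0009 -0.0002] pos [ 0.5259 -0.1541  0.2095] F [ 0.27 -0.72 -1.35] gap 0.201
```

View pics/c6.png

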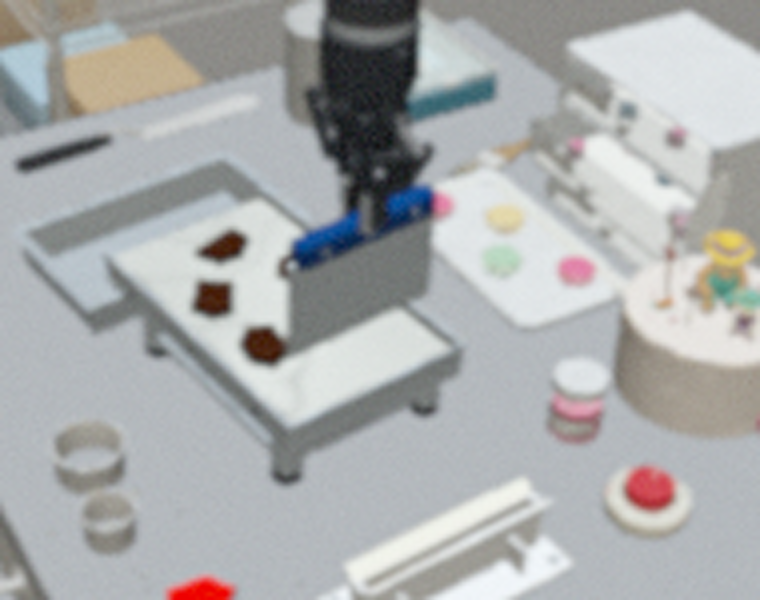

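The blade is above the bare end of the slab with its lower corner at crop (290,355), behind the shards. I lower it until it touches.

Request:
drive_tool([
  {"x":0,"y":-0.01,"z":0.15,"rx":0,"ry":0,"rz":0,"fingers":-1},
  {"x":0,"y":-0.01,"z":0.3,"rx":0,"ry":0,"rz":0,"fingers":-1},
  {"x":0,"y":-0.01,"z":0.42,"rx":0,"ry":0,"rz":0,"fingers":-1},
  {"x":0,"y":-0.01,"z":0.48,"rx":0,"ry":0,"rz":0,"fingers":-1},
  {"x":0,"y":-0.01,"z":0.5,"rx":0,"ry":0,"rz":0,"fingers":-1},
  {"x":0,"y":-0.01,"z":0.5,"rx":0,"ry":0,"rz":0,"fingers":-1},
], grip_force=80)

```text
time: 5.7
eef_pos: [0.5261, -0.1528, 0.1603]
eef_rot: [0.998, 0.07, -0.0, 0.0]
contact_force: [1.0, 0.4, -1.3]
finger_gap: 0.206
gripper_force: 79.4
```

Request:
drive_tool([
  {"x":0,"y":0,"z":0.02,"rx":0,"ry":0,"rz":0,"fingers":-1},
  {"x":0,"y":0,"z":0.02,"rx":0,"ry":0,"rz":0,"fingers":-1},
], grip_force=80)

```text
time: 5.9
eef_pos: [0.5264, -0.1526, 0.1587]
eef_rot: [0.998, 0.07, 0.0, 0.0]
contact_force: [-0.2, 0.0, -1.5]
finger_gap: 0.204
gripper_force: 79.4
```

Request:
drive_tool([
  {"x":0,"y":0,"z":0.015,"rx":0,"ry":0,"rz":0,"fingers":-1},
  {"x":0,"y":0,"z":0.015,"rx":0,"ry":0,"rz":0,"fingers":-1},
], grip_force=80)

```text
time: 6.1
eef_pos: [0.5262, -0.1525, 0.1569]
eef_rot: [0.998, 0.07, 0.0, 0.0]
contact_force: [-0.1, 0.2, -1.5]
finger_gap: 0.211
gripper_force: 79.4
```

Request:
drive_tool([
  {"x":0,"y":0,"z":0.015,"rx":0,"ry":0,"rz":0,"fingers":-1},
  {"x":0,"y":0,"z":0.015,"rx":0,"ry":0,"rz":0,"fingers":-1},
], grip_force=80)

```text
time: 6.3
eef_pos: [0.5264, -0.1526, 0.1559]
eef_rot: [0.998, 0.07, 0.0, 0.0]
contact_force: [-0.3, -0.2, 1.9]
finger_gap: 0.205
gripper_force: 79.9
```

Request:
drive_tool([
  {"x":0,"y":-0.06,"z":-0.007,"rx":0,"ry":0,"rz":0,"fingers":-1},
  {"x":0,"y":-0.18,"z":-0.007,"rx":0,"ry":0,"rz":0,"fingers":-1},
  {"x":0,"y":-0.3,"z":-0.007,"rx":0,"ry":0,"rz":0,"fingers":-1},
  {"x":0,"y":-0.42,"z":-0.007,"rx":0,"ry":0,"rz":0,"fingers":-1},
  {"x":0,"y":-0.54,"z":-0.007,"rx":0,"ry":0,"rz":0,"fingers":-1},
  {"x":0,"y":-0.66,"z":-0.007,"rx":0,"ry":0,"rz":0,"fingers":-1},
  {"x":0,"y":-0.78,"z":-0.007,"rx":0,"ry":0,"rz":0,"fingers":-1},
  {"x":0,"y":-0.88,"z":-0.007,"rx":0,"ry":0,"rz":0,"fingers":-1},
], grip_force=80)

```text
time: 7.1
eef_pos: [0.5135, -0.0642, 0.156]
eef_rot: [0.998, 0.07, -0.0, 0.0]
contact_force: [0.4, -0.4, -2.2]
finger_gap: 0.206
gripper_force: 79.5
```

```bash
python3 -c "
from h import *
to((.4867,.1264,.1563),8.05)"
```

```text
t 7.1 xyz [ 1.000e-03 -1.925e+00 -3.000e-03] r [0.     0.0001 0.0001] pos [ 0.5135 -0.0642  0.156 ] F [ 0.42 -0.42 -2.16] gap 0.206
```

Request:
drive_tool([
  {"x":0,"y":-0.1,"z":0,"rx":0,"ry":0,"rz":0,"fingers":-1},
  {"x":0,"y":-0.22,"z":0,"rx":0,"ry":0,"rz":0,"fingers":-1},
  {"x":0,"y":-0.34,"z":0,"rx":0,"ry":0,"rz":0,"fingers":-1},
  {"x":0,"y":-0.46,"z":0,"rx":0,"ry":0,"rz":0,"fingers":-1},
  {"x":0,"y":-0.57,"z":0,"rx":0,"ry":0,"rz":0,"fingers":-1},
  {"x":0,"y":-0.67,"z":0,"rx":0,"ry":0,"rz":0,"fingers":-1},
  {"x":0,"y":-0.76,"z":0,"rx":0,"ry":0,"rz":0,"fingers":-1},
  {"x":0,"y":-0.84,"z":0,"rx":0,"ry":0,"rz":0,"fingers":-1},
], grip_force=80)

```text
time: 7.9
eef_pos: [0.5019, 0.0185, 0.156]
eef_rot: [0.998, 0.07, -0.0, 0.0]
contact_force: [0.5, -0.6, -1.9]
finger_gap: 0.202
gripper_force: 79.4
```

```bash
python3 -c "
from h import *
to((.4867,.1264,.1563),8.05)
im=manip.snapshot('scene')[130:250,170:330];cv2.imwrite('pics/c7.png',cv2.resize(im,None,fx=5,fy=5,interpolation=cv2.INTER_CUBIC))"
```

```text
t 7.9 xyz [ 0.    -1.09  -0.004] r [ 0.0002  0.0001 -0.0002] pos [0.5019 0.0185 0.156 ] F [ 0.52 -0.61 -1.89] gap 0.202
```

View pics/c7.png

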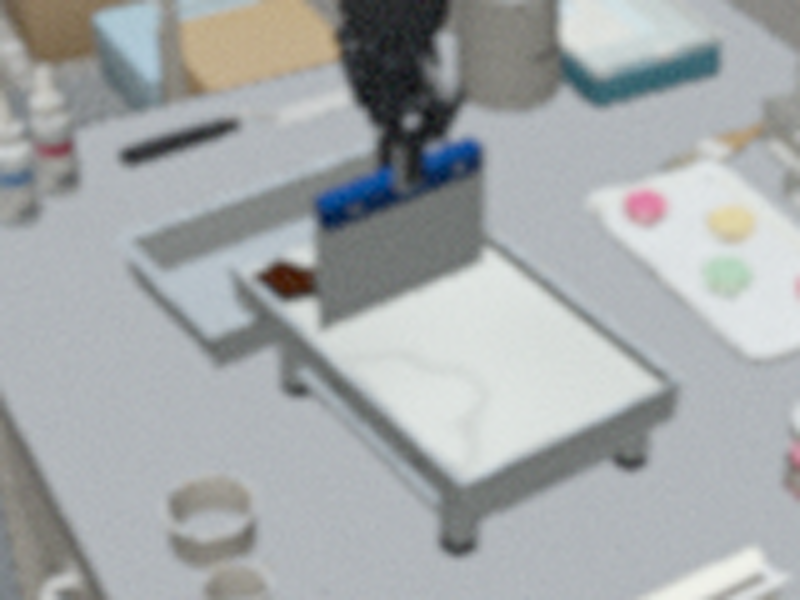

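The marble behind the blade is clean and the shards lie ahead of it (one shows at (285,280)). I push on to the open edge.

Request:
drive_tool([
  {"x":0,"y":-0.08,"z":0,"rx":0,"ry":0,"rz":0,"fingers":-1},
  {"x":0,"y":-0.18,"z":0,"rx":0,"ry":0,"rz":0,"fingers":-1},
  {"x":0,"y":-0.28,"z":0,"rx":0,"ry":0,"rz":0,"fingers":-1},
  {"x":0,"y":-0.38,"z":0,"rx":0,"ry":0,"rz":0,"fingers":-1},
  {"x":0,"y":-0.48,"z":0,"rx":0,"ry":0,"rz":0,"fingers":-1},
  {"x":0,"y":-0.57,"z":0,"rx":0,"ry":0,"rz":0,"fingers":-1},
  {"x":0,"y":-0.66,"z":0,"rx":0,"ry":0,"rz":0,"fingers":-1},
  {"x":0,"y":-0.74,"z":0,"rx":0,"ry":0,"rz":0,"fingers":-1},
], grip_force=80)

```text
time: 8.75
eef_pos: [0.4933, 0.0808, 0.156]
eef_rot: [0.997, 0.078, -0.0, -0.005]
contact_force: [0.4, -0.2, -1.8]
finger_gap: 0.203
gripper_force: 79.4
```

Request:
drive_tool([
  {"x":0,"y":-0.08,"z":0,"rx":0,"ry":0,"rz":0,"fingers":-1},
  {"x":0,"y":-0.16,"z":0,"rx":0,"ry":0,"rz":0,"fingers":-1},
  {"x":0,"y":-0.24,"z":0,"rx":0,"ry":0,"rz":0,"fingers":-1},
  {"x":0,"y":-0.31,"z":0,"rx":0,"ry":0,"rz":0,"fingers":-1},
  {"x":0,"y":-0.38,"z":0,"rx":0,"ry":0,"rz":0,"fingers":-1},
  {"x":0,"y":-0.44,"z":0,"rx":0,"ry":0,"rz":0,"fingers":-1},
  {"x":0,"y":-0.5,"z":0,"rx":0,"ry":0,"rz":0,"fingers":-1},
  {"x":0,"y":-0.5,"z":0,"rx":0,"ry":0,"rz":0,"fingers":-1},
], grip_force=80)

```text
time: 9.55
eef_pos: [0.4903, 0.1058, 0.1565]
eef_rot: [0.995, 0.096, -0.002, -0.016]
contact_force: [0.6, -1.4, -2.3]
finger_gap: 0.203
gripper_force: 79.4
```

```bash
python3 -c "
from h import *
to((.4867,.1264,.1563),8.05)
im=manip.snapshot('scene')[130:250,170:330];im2=manip.snapshot('top')[130:250,150:310];cv2.imwrite('pics/c8.png',np.vstack([cv2.resize(i,None,fx=2.5,fy=2.5,interpolation=cv2.INTER_CUBIC) for i in (im,im2)]))"
```

```text
t 9.55 xyz [ 0.004 -0.209  0.009] r [-0.0199  0.0007  0.0328] pos [0.4903 0.1058 0.1565] F [ 0.61 -1.42 -2.34] gap 0.203
```

View pics/c8.png

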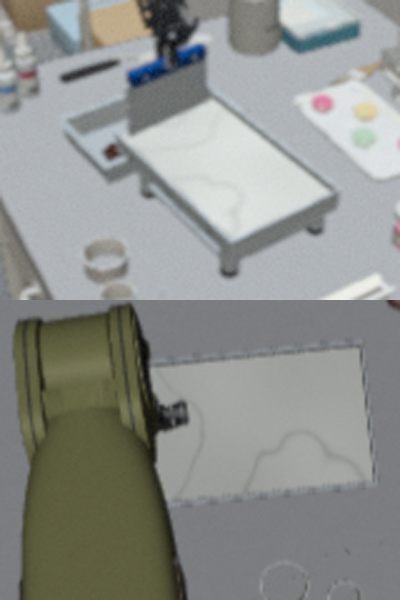

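One shard is already in the pan (seen at crop (112,152)) and the slab behind the blade is clean. The tool is lagging and turning, though, so a joint may be at its limit.

```bash
python3 -c "
from h import *
np.set_printoptions(precision=3,suppress=True)
s=manip.read_state();print(s['joint_positions'],s['dq'],s['eef_rot'],s['effort'])"
```

```text
[ 0.191  0.249 -0.291  1.031  0.031  3.141] [-0.004  0.002 -0.001  0.001 -0.    -0.   ] [ 0.995  0.096 -0.002 -0.015] [  0.082 -39.612  24.912  -0.002   0.148  -0.   ]
```

Joint 6 sits at its 3.14 limit, so the last stretch has to be done with more yaw, about 8 degrees to the slab. I ease the command back to the actual position with that turn first.

Request:
drive_tool([
  {"x":0,"y":0.36,"z":0,"rx":0,"ry":0,"rz":-0.05,"fingers":-1},
  {"x":0,"y":0.36,"z":0,"rx":0,"ry":0,"rz":-0.11,"fingers":-1},
  {"x":0,"y":0.36,"z":0,"rx":0,"ry":0,"rz":-0.11,"fingers":-1},
], grip_force=80)

```text
time: 9.95
eef_pos: [0.4979, 0.0691, 0.1559]
eef_rot: [0.983, 0.18, 0.0, -0.015]
contact_force: [-0.1, -1.8, 2.3]
finger_gap: 0.202
gripper_force: 79.9
```

```bash
python3 -c "
from h import *
np.set_printoptions(precision=3,suppress=True)
to((.4825,.156,.1563),18)
print(manip.read_state()['joint_positions'],manip.read_state()['eef_rot'])"
```

```text
t 9.95 xyz [ 0.164 -0.867  0.023] r [-0.019 -0.003  0.031] pos [0.498 0.069 0.156] F [-0.09 -1.8   2.29] gap 0.202
[ 0.117  0.251 -0.289  1.032  0.03   2.896] [ 0.983  0.18   0.    -0.015]
```

Request:
drive_tool([
  {"x":0,"y":0,"z":-0.007,"rx":-0.019,"ry":-0.003,"rz":0.018,"fingers":-1},
  {"x":0.02,"y":-0.1,"z":-0.004,"rx":-0.019,"ry":-0.003,"rz":0.018,"fingers":-1},
  {"x":0.04,"y":-0.22,"z":0,"rx":-0.019,"ry":-0.003,"rz":0.018,"fingers":-1},
  {"x":0.06,"y":-0.34,"z":0.004,"rx":-0.019,"ry":-0.003,"rz":0.018,"fingers":-1},
  {"x":0.08,"y":-0.42,"z":0.008,"rx":-0.019,"ry":-0.003,"rz":0.018,"fingers":-1},
  {"x":0.09,"y":-0.5,"z":0.01,"rx":-0.019,"ry":-0.003,"rz":0.018,"fingers":-1},
  {"x":0.11,"y":-0.58,"z":0.012,"rx":-0.019,"ry":-0.003,"rz":0.018,"fingers":-1},
  {"x":0.12,"y":-0.65,"z":0.014,"rx":-0.019,"ry":-0.003,"rz":0.018,"fingers":-1},
], grip_force=80)

```text
time: 10.75
eef_pos: [0.485, 0.136, 0.1559]
eef_rot: [0.986, 0.167, -0.0, -0.001]
contact_force: [-0.7, -0.8, -1.5]
finger_gap: 0.202
gripper_force: 79.5
```

```bash
python3 -c "
from h import *
np.set_printoptions(precision=3,suppress=True)
to((.4832,.1512,.1565),19)
print(manip.read_state()['joint_positions'],manip.read_state()['eef_rot'])"
```

```text
t 10.75 xyz [ 0.033 -0.15  -0.006] r [-0.001  0.     0.003] pos [0.485 0.136 0.156] F [-0.74 -0.76 -1.47] gap 0.202
[ 0.273  0.253 -0.287  1.032  0.001  3.078] [ 0.986  0.167 -0.    -0.001]
```

Request:
drive_tool([
  {"x":0.01,"y":-0.06,"z":0,"rx":0,"ry":0,"rz":0,"fingers":-1},
  {"x":0.02,"y":-0.11,"z":0,"rx":0,"ry":0,"rz":0,"fingers":-1},
  {"x":0.03,"y":-0.16,"z":0,"rx":0,"ry":0,"rz":0,"fingers":-1},
  {"x":0.04,"y":-0.2,"z":0,"rx":0,"ry":0,"rz":0,"fingers":-1},
  {"x":0.04,"y":-0.2,"z":0,"rx":0,"ry":0,"rz":0,"fingers":-1},
  {"x":0.04,"y":-0.2,"z":0,"rx":0,"ry":0,"rz":0,"fingers":-1},
], grip_force=80)

```text
time: 11.35
eef_pos: [0.4824, 0.1553, 0.156]
eef_rot: [0.986, 0.167, -0.0, -0.0]
contact_force: [-0.3, -0.0, -1.2]
finger_gap: 0.203
gripper_force: 79.5
```

```bash
python3 -c "
from h import *
to((.5259,-.1508,.2),8.05)
im=manip.snapshot('scene');cv2.imwrite('pics/s9.png',im);H,S,V=cv2.split(cv2.cvtColor(im,cv2.COLOR_BGR2HSV))
m=(V<110)&(S>80)&((H<18)|(H>170));m[:130]=0;m[250:]=0;m[:,:180]=0;m[:,330:]=0
for c in blobs(m,4): print(cv2.boundingRect(c),cv2.contourArea(c))
"
```

```text
t 11.35 xyz [-0.599  3.033 -0.441] r [-0.0004  0.0003  0.1245] pos [0.4824 0.1553 0.156 ] F [-0.28 -0.02 -1.19] gap 0.203
(213, 189, 4, 4) 5.0
```

Request:
drive_tool([
  {"x":0,"y":0,"z":-0.2,"rx":0,"ry":0,"rz":0,"fingers":-1},
  {"x":0,"y":0,"z":-0.5,"rx":0,"ry":0,"rz":0,"fingers":-1},
  {"x":-0.1,"y":0.4,"z":-0.6,"rx":0,"ry":0,"rz":0.06,"fingers":-1},
  {"x":-0.15,"y":0.7,"z":-0.6,"rx":0,"ry":0,"rz":0.1,"fingers":-1},
  {"x":-0.2,"y":1,"z":-0.6,"rx":0,"ry":0,"rz":0.12,"fingers":-1},
  {"x":-0.2,"y":1,"z":-0.6,"rx":0,"ry":0,"rz":0.12,"fingers":-1},
], grip_force=80)

```text
time: 12.0
eef_pos: [0.497, 0.051, 0.2162]
eef_rot: [0.997, 0.071, 0.0, 0.0]
contact_force: [0.1, 0.5, -1.2]
finger_gap: 0.204
gripper_force: 79.5
```

Request:
drive_tool([
  {"x":0,"y":0.4,"z":0,"rx":0,"ry":0,"rz":0,"fingers":-1},
  {"x":0,"y":0.7,"z":0,"rx":0,"ry":0,"rz":0,"fingers":-1},
  {"x":0,"y":1,"z":0,"rx":0,"ry":0,"rz":0,"fingers":-1},
  {"x":0,"y":1,"z":0,"rx":0,"ry":0,"rz":0,"fingers":-1},
], grip_force=80)

```text
time: 12.4
eef_pos: [0.5117, -0.0473, 0.2158]
eef_rot: [0.997, 0.072, -0.0, 0.0]
contact_force: [0.9, 0.2, -1.6]
finger_gap: 0.202
gripper_force: 79.7
```

```bash
python3 -c "
from h import *
to((.5059,-.3353,.2),4.6)
im=manip.snapshot('scene')[130:250,170:330];im2=manip.snapshot('top')[130:250,150:310];cv2.imwrite('pics/c10.png',np.vstack([cv2.resize(i,None,fx=2.5,fy=2.5,interpolation=cv2.INTER_CUBIC) for i in (im,im2)]))"
```

```text
t 12.4 xyz [-0.47   2.842  0.159] r [0.0004 0.0001 0.0403] pos [ 0.5117 -0.0473  0.2158] F [ 0.94  0.16 -1.57] gap 0.202
```

View pics/c10.png

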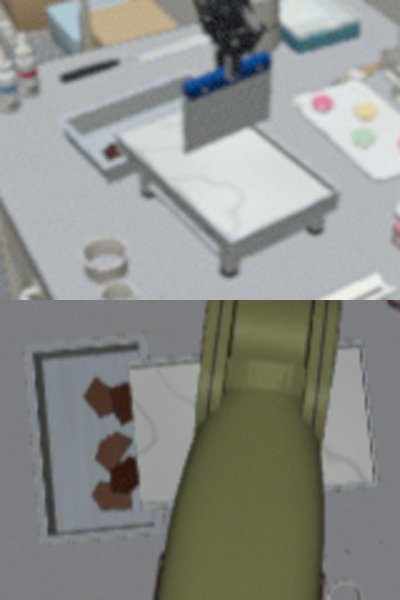

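Five brown pieces now lie in the pan (crop x 85-138, y 380-510 in the top view), two of them darker, close to the slab's edge, and the visible marble is bare. That was my 11th picture, one over the limit of 10, so from here I work with numbers only. Back to the stand.

Request:
drive_tool([
  {"x":0,"y":0.4,"z":0,"rx":0,"ry":0,"rz":0.02,"fingers":-1},
  {"x":-0.1,"y":0.7,"z":0,"rx":0,"ry":0,"rz":0.04,"fingers":-1},
  {"x":-0.2,"y":1,"z":0,"rx":0,"ry":0,"rz":0.04,"fingers":-1},
  {"x":-0.2,"y":1,"z":0,"rx":0,"ry":0,"rz":0.04,"fingers":-1},
], grip_force=80)

```text
time: 12.9
eef_pos: [0.5057, -0.1482, 0.2157]
eef_rot: [0.999, 0.041, -0.0, 0.0]
contact_force: [-0.2, 1.0, -1.6]
finger_gap: 0.204
gripper_force: 79.7
```

Request:
drive_tool([
  {"x":0,"y":0.4,"z":0,"rx":0,"ry":0,"rz":0,"fingers":-1},
  {"x":-0.1,"y":0.7,"z":0,"rx":0,"ry":0,"rz":0,"fingers":-1},
  {"x":-0.15,"y":1,"z":0,"rx":0,"ry":0,"rz":0,"fingers":-1},
  {"x":-0.15,"y":1,"z":0,"rx":0,"ry":0,"rz":0,"fingers":-1},
], grip_force=80)

```text
time: 13.3
eef_pos: [0.5, -0.249, 0.2155]
eef_rot: [0.999, 0.041, -0.0, 0.0]
contact_force: [0.6, 1.3, -1.2]
finger_gap: 0.199
gripper_force: 79.8
```

```bash
python3 -c "
from h import *
to((.5059,-.3353,.2),4.6)
im=manip.snapshot('top');H,S,V=cv2.split(cv2.cvtColor(im,cv2.COLOR_BGR2HSV))
br=(S>80)&((H<18)|(H>170))
y=np.radians(8.05);c=np.array([.5091,-.032]);ex=np.array([np.cos(y),np.sin(y)]);ey=np.array([-np.sin(y),np.cos(y)])
for nm,m in (('all',br&(V<120)),('dark',br&(V<62))):
    m=m.copy();m[:140]=0;m[230:]=0;m[:,:155]=0;m[:,305:]=0
    for k in blobs(m,8):
        b=cv2.boundingRect(k);M=cv2.moments(k);u=(M['m10']/M['m00'],M['m01']/M['m00']);
        q=[pt('top',(b[0]+b[2],u[1]),z)[:2]-c for z in(.02,.08)]
        print(nm,b,cv2.contourArea(k),np.round(u,1),'right edge slab-y at z=.02,.08',[round(float(a@ey),3) for a in q], V[k[:,0,1].min():k[:,0,1].max(),k[:,0,0].min():k[:,0,0].max()].mean())
"
```

```text
t 13.3 xyz [-0.012  0.865  0.156] r [0.0001 0.0002 0.0015] pos [ 0.5    -0.249   0.2155] F [ 0.61  1.34 -1.16] gap 0.199
all (188, 184, 17, 29) 287.0 [196.1 199.2] right edge slab-y at z=.02,.08 [0.155, 0.149] 83.30133928571429
all (184, 162, 19, 17) 162.5 [193.7 169.6] right edge slab-y at z=.02,.08 [0.152, 0.146] 83.8125
dark (194, 193, 11, 14) 96.0 [199.3 200.4] right edge slab-y at z=.02,.08 [0.156, 0.15] 54.646153846153844
dark (194, 164, 8, 15) 69.5 [198.  170.7] right edge slab-y at z=.02,.08 [0.156, 0.15] 64.8061224489796
```

All five shards lie in the pan, past the slab's edge and none on the marble. I line up over the slot.

Request:
drive_tool([
  {"x":0,"y":0.3,"z":0,"rx":0,"ry":0,"rz":0,"fingers":-1},
  {"x":0,"y":0.6,"z":0,"rx":0,"ry":0,"rz":0,"fingers":-1},
  {"x":-0.01,"y":0.82,"z":0,"rx":0,"ry":0,"rz":0,"fingers":-1},
  {"x":-0.01,"y":0.86,"z":0,"rx":0,"ry":0,"rz":0,"fingers":-1},
  {"x":-0.01,"y":0.86,"z":0.1,"rx":0,"ry":0,"rz":0,"fingers":-1},
  {"x":-0.01,"y":0.86,"z":0.2,"rx":0,"ry":0,"rz":0,"fingers":-1},
  {"x":-0.01,"y":0.86,"z":0.2,"rx":0,"ry":0,"rz":0,"fingers":-1},
  {"x":-0.01,"y":0.86,"z":0.2,"rx":0,"ry":0,"rz":0,"fingers":-1},
], grip_force=80)

```text
time: 14.15
eef_pos: [0.5055, -0.3317, 0.1951]
eef_rot: [0.999, 0.043, -0.001, -0.001]
contact_force: [0.4, 0.2, -2.2]
finger_gap: 0.205
gripper_force: 79.7
```

```bash
python3 -c "
from h import *
to((.5059,-.3353,.15),4.6)
P=[]
for n in('scene','top'):
    im=manip.snapshot(n);H,S,V=cv2.split(cv2.cvtColor(im,cv2.COLOR_BGR2HSV))
    for k in blobs((H>105)&(H<125)&(S>120)&(V>50),20):
        r=cv2.minAreaRect(k);print(n,r)
# expected yaw/handle line in scene: ends of handle mid-axis
e=np.array([np.cos(np.radians(4.6)),np.sin(np.radians(4.6)),0]);p=np.array(manip.read_state()['eef_pos'])+[0,0,.019]
print(px('scene',p-.07*e),px('scene',p+.07*e))
"
```

```text
t 14.15 xyz [0.002 0.037 0.45 ] r [-0.0013  0.0011  0.0036] pos [ 0.5055 -0.3317  0.1951] F [ 0.39  0.21 -2.19] gap 0.205
scene ((296.3040771484375, 217.5743408203125), (8.889866828918457, 22.45861053466797), 62.10273361206055)
scene ((318.7691955566406, 208.65382385253906), (6.933752536773682, 15.531606674194336), 56.30992889404297)
top ((355.0, 189.0), (12.0, 6.0), 90.0)
top ((353.0, 163.5), (15.0, 6.0), 90.0)
[285.64752111 222.86137742] [324.99665639 205.53441127]
```

Request:
drive_tool([
  {"x":0,"y":0.035,"z":0.05,"rx":-0.001,"ry":0.001,"rz":0.003,"fingers":-1},
  {"x":0,"y":0.035,"z":0.15,"rx":-0.001,"ry":0.001,"rz":0.003,"fingers":-1},
  {"x":0,"y":0.035,"z":0.25,"rx":-0.001,"ry":0.001,"rz":0.003,"fingers":-1},
  {"x":0,"y":0.035,"z":0.35,"rx":-0.001,"ry":0.001,"rz":0.003,"fingers":-1},
  {"x":0,"y":0.035,"z":0.42,"rx":-0.001,"ry":0.001,"rz":0.003,"fingers":-1},
  {"x":0,"y":0.035,"z":0.5,"rx":-0.001,"ry":0.001,"rz":0.003,"fingers":-1},
  {"x":0,"y":0.035,"z":0.5,"rx":-0.001,"ry":0.001,"rz":0.003,"fingers":-1},
], grip_force=80)

```text
time: 14.95
eef_pos: [0.5053, -0.3361, 0.1441]
eef_rot: [0.999, 0.04, -0.001, -0.0]
contact_force: [0.4, 0.4, -1.4]
finger_gap: 0.203
gripper_force: 79.8
```

```bash
python3 -c "
from h import *
to((.5059,-.3353,.0915),4.6)"
```

```text
t 14.95 xyz [ 0.007 -0.007  0.526] r [-0.0005  0.0006 -0.0002] pos [ 0.5053 -0.3361  0.1441] F [ 0.42  0.43 -1.39] gap 0.203
```

Request:
drive_tool([
  {"x":0.005,"y":-0.005,"z":0.08,"rx":0,"ry":0,"rz":0,"fingers":-1},
  {"x":0.005,"y":-0.005,"z":0.16,"rx":0,"ry":0,"rz":0,"fingers":-1},
  {"x":0.005,"y":-0.005,"z":0.24,"rx":0,"ry":0,"rz":0,"fingers":-1},
  {"x":0.005,"y":-0.005,"z":0.32,"rx":0,"ry":0,"rz":0,"fingers":-1},
  {"x":0.005,"y":-0.005,"z":0.38,"rx":0,"ry":0,"rz":0,"fingers":-1},
  {"x":0.005,"y":-0.005,"z":0.38,"rx":0,"ry":0,"rz":0,"fingers":-1},
], grip_force=80)

```text
time: 15.55
eef_pos: [0.5059, -0.3356, 0.1064]
eef_rot: [0.999, 0.04, -0.0, -0.0]
contact_force: [-0.9, -0.3, -2.3]
finger_gap: 0.204
gripper_force: 79.8
```

Request:
drive_tool([
  {"x":0,"y":0,"z":0.07,"rx":0,"ry":0,"rz":0,"fingers":-1},
  {"x":0,"y":0,"z":0.12,"rx":0,"ry":0,"rz":0,"fingers":-1},
  {"x":0,"y":0,"z":0.14,"rx":0,"ry":0,"rz":0,"fingers":-1},
  {"x":0,"y":0,"z":0.14,"rx":0,"ry":0,"rz":0,"fingers":-1},
], grip_force=80)

```text
time: 15.95
eef_pos: [0.5064, -0.3359, 0.0933]
eef_rot: [0.999, 0.04, 0.0, 0.0]
contact_force: [-0.1, 0.3, -1.8]
finger_gap: 0.205
gripper_force: 79.8
```

Request:
drive_tool([
  {"x":0,"y":0,"z":0.02,"rx":0,"ry":0,"rz":0,"fingers":-1},
  {"x":0,"y":0,"z":0.02,"rx":0,"ry":0,"rz":0,"fingers":-1},
  {"x":0,"y":0,"z":0.02,"rx":0,"ry":0,"rz":0,"fingers":-0.4},
  {"x":0,"y":0,"z":0.02,"rx":0,"ry":0,"rz":0,"fingers":0},
  {"x":0,"y":0,"z":0.02,"rx":0,"ry":0,"rz":0,"fingers":0.5},
  {"x":0,"y":0,"z":0.02,"rx":0,"ry":0,"rz":0,"fingers":1},
  {"x":0,"y":0,"z":0.02,"rx":0,"ry":0,"rz":0,"fingers":1},
  {"x":0,"y":0,"z":0.02,"rx":0,"ry":0,"rz":0,"fingers":1},
], grip_force=80)

```text
time: 16.75
eef_pos: [0.5067, -0.3362, 0.0918]
eef_rot: [0.999, 0.04, 0.001, 0.0]
contact_force: [-0.2, -0.5, -0.1]
finger_gap: 1.001
gripper_force: 0.0
```

Request:
drive_tool([
  {"x":0,"y":0,"z":0,"rx":0,"ry":0,"rz":0,"fingers":1},
  {"x":0,"y":0,"z":0,"rx":0,"ry":0,"rz":0,"fingers":1},
  {"x":0,"y":0,"z":-0.2,"rx":0,"ry":0,"rz":0,"fingers":1},
  {"x":0,"y":0,"z":-0.4,"rx":0,"ry":0,"rz":0,"fingers":1},
  {"x":0,"y":0,"z":-0.7,"rx":0,"ry":0,"rz":0,"fingers":1},
  {"x":0,"y":0,"z":-1,"rx":0,"ry":0,"rz":0,"fingers":1},
  {"x":0,"y":0,"z":-1,"rx":0,"ry":0,"rz":0,"fingers":1},
  {"x":0,"y":0,"z":-1,"rx":0,"ry":0,"rz":0,"fingers":1},
], grip_force=80)

```text
time: 17.55
eef_pos: [0.5071, -0.3364, 0.1924]
eef_rot: [0.999, 0.04, 0.001, 0.001]
contact_force: [-0.1, -0.0, -0.1]
finger_gap: 0.997
gripper_force: 0.0
```

```bash
python3 -c "
from h import *
to((.5059,-.3353,.2),4.6)
im=manip.snapshot('scene');H,S,V=cv2.split(cv2.cvtColor(im,cv2.COLOR_BGR2HSV))
for k in blobs((H>105)&(H<125)&(S>120)&(V>50),20): print(cv2.minAreaRect(k))
"
```

```text
t 17.55 xyz [-0.011 -0.012 -0.076] r [ 0.0013 -0.0017 -0.0002] pos [ 0.5071 -0.3364  0.1924] F [-0.06 -0.   -0.14] gap 0.997
((304.025390625, 240.55307006835938), (6.824841499328613, 40.67448806762695), 64.44003295898438)
```

The handle is back at its starting pixels, (304.0,240.6) against (303.8,240.6), so the scraper is seated and released. I hand the job in.

```bash
python3 -c "
from workcell import manip
print(manip.finish_job())"
```

```text
the job is handed in; nothing more can be done
None
```

I scraped all five shards into the pan with the blade, stood the scraper back in its slot and let go, and handed the job in at about 17.6 s; no verdict came back, I judged the shards' final place from the top view only, and I viewed 11 pictures against the limit of 10.

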